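# Feel along the spring pins of a jig

## Robot

A 7-joint arm with a two-finger parallel gripper is mounted at the origin on the work surface. World frame = base frame: x ahead of the robot, y to its left, z up, the work surface at z = 0. Lengths are in mm, angles in rad, forces in N, time in s.
With the tool pointing down it reaches from about 400 to 900 mm from the base axis. Payload 5.5 kg.
Tool frame: the origin (TCP) lies between the finger pads; the fingertips stand 14 mm ahead of it and the grasp point (between the pads) lies 5 mm behind it (ctrl.tip_reach is the distance from the TCP to the fingertips, in mm); z points along the fingers, y is the direction in which the jaws open and shut (so a half turn about z gives the same grasp; the last joint's range is limited). The gripper opens to 85 mm and grips with 20 to 120 N. Pads are 22 mm wide; open, the fingers measure 114 mm over their backs; the gripper's body (76 mm by 85 mm) begins 54 mm behind the grasp point. The pads swing forward as they close: fully open they stand 13 mm farther back than shut.
Start: joints at [-1.004, 0.501, -0.427, 1.55, 0.221, 1.138, -0.21], TCP at [194.409, 620.246, 245.31] pointing down, gripper open.
Joint ranges: [-2.88, 2.88], [-0.31, 2.03], [-1.54, 1.56], [0.2, 2.42], [-1.41, 4.55], [0.19, 2.02], [-2.57, 2.57]. Speed limits (rad/s): [2.57, 2.57, 3.14, 3.14, 3.14, 3.14, 3.14].

## Interface

Orientations are given as [roll, pitch, yaw] about the fixed x, y, z axes, in that order (R = Rz(yaw) Ry(pitch) Rx(roll)).
In Python, from plant import readout, imaging, finish_job, ctrl gives the robot as it stands.
- The arm moves only by the tool apply_moves, never from a script. Its argument "plan" is a list of rows, each an object with "twist": the turn, a rotation vector about the tool's x, y, z in rad, a list of three; "travel": the shift along the tool's x, y, z in m, a list of three; "hand": the opening, from 0 (shut) to 1 (fully open). In form: [{"twist": [wx, wy, wz], "travel": [x, y, z], "hand": hand}, ...]. A call has 1 to 12 rows; each row shifts and turns the pose as measured when the row begins, along the tool's axes as they then stand; what a row does not reach is not made up. A row lasts 1/10 s, in which the tool goes at most 50 mm and 8.59 degrees, less where a joint would pass 70% of its speed; a pose out of reach is approached as far as the arm can. A call is refused whole if a number of a shift passes 0.05 or a number of a turn 0.15, either way. A call with a gripper value outside its range is refused whole. The fingers move at their own pace and stop on an object; "grip_force" is the grip in N (left out, the last holds). Time passes only in rows, so rows that do not move let the fingers close. It gives the time, the measured TCP pose, the force and the opening at its end, in the units of the state.
- readout.get_state(): the state, without advancing time (a new reading comes with each control period).
- imaging.camera(name): name is "side" or "top"; returns the picture (400x640x3 uint8, red, green, blue); there is no depth.
- imaging.camera_model(name): a dict with "mtx" (3x3 intrinsics, pixels), "camera_from_world" (4x4, takes a point from world to camera coordinates). Camera axes: x right, y down, z forward; pixel columns grow to the right and rows downward; lengths in mm; the calibration is good to about 2 mm. A picture is of the moment at which its call begins. camera_model takes no time and is no camera call.
- finish_job(): hands the job in, once; it reports no verdict.
The state is a dict: "time_s": time; "q": joint angles; "dq": joint speeds; "joint_efforts": joint torques, N m; "tcp_pos": TCP position; "tcp_rot": TCP orientation; "force": force on the tool from outside, world axes, zero at the start; "torque": the same for the moment, N m; "grip_width": opening from 0.0 (shut) to 1.0 (fully open).
Only numpy, scipy, OpenCV 4.12 (cv2) and the standard library are available. Lean on these libraries where they do the work, as an engineer would, in place of code of your own. Each camera call takes 0.05 s, during which the arm holds its last target.

## Task

Check that none of the jig's four spring pins sticks: with shut fingertips stroke along the curved row from the pin next to the stop block to the far end, so that each pin in turn dips clearly by a few millimetres and springs back. Press gently, never down to a pin's stop, stay low over the row all the way (within about 2 cm of the pin tops), then lift clear. Grasp nothing, and leave the vise and all loose things alone.

Things in the scene. Friction and masses are not known exactly. Their poses are not given: they have to be found in the camera images.
- jig: Fixed spring-pin jig: dark steel plate 110 x 250 x 15 mm (own x, y, z), origin under its centre, own z up, any yaw. Four identical upright spring pins stand on it along an arc (radius 150 mm, bulging to own +x), 60 mm apart. A steel stop block, 50 x 18 mm, 25 mm high over the plate, stands at the own +y end only, at own x -5, y 113 mm, beside pin 1; pin 4 is at the other end.
- pin1 (a joint): How far spring pin 1 is pushed down (m): 0 standing up, 0.010 at its bottom stop. It starts moving at about 1.3 N, needs about 0.8 N more per mm (about 9 N at the stop) and springs back by itself when let go.
- pin2 (a joint): How far spring pin 2 is pushed down (m): 0 standing up, 0.010 at its bottom stop. It starts moving at about 1.3 N, needs about 0.8 N more per mm (about 9 N at the stop) and springs back by itself when let go.
- pin3 (a joint): How far spring pin 3 is pushed down (m): 0 standing up, 0.010 at its bottom stop. It starts moving at about 1.3 N, needs about 0.8 N more per mm (about 9 N at the stop) and springs back by itself when let go.
- pin4 (a joint): How far spring pin 4 is pushed down (m): 0 standing up, 0.010 at its bottom stop. It starts moving at about 1.3 N, needs about 0.8 N more per mm (about 9 N at the stop) and springs back by itself when let go.
- spot1 (a point): Point fixed to the jig: centre of the top of pin 1 when the pin is up, 55 mm above the bench (pin 1 is the one next to the stop block). Mushroom head 31 mm across with a shallow conical top (7 mm high, flanks sloping about 25 degrees), over a bush 31 mm across.
- spot2 (a point): Point fixed to the jig: centre of the top of pin 2 when the pin is up, 55 mm above the bench. Mushroom head 31 mm across with a shallow conical top (7 mm high, flanks sloping about 25 degrees), over a bush 31 mm across.
- spot3 (a point): Point fixed to the jig: centre of the top of pin 3 when the pin is up, 55 mm above the bench. Mushroom head 31 mm across with a shallow conical top (7 mm high, flanks sloping about 25 degrees), over a bush 31 mm across.
- spot4 (a point): Point fixed to the jig: centre of the top of pin 4 when the pin is up, 55 mm above the bench. Mushroom head 31 mm across with a shallow conical top (7 mm high, flanks sloping about 25 degrees), over a bush 31 mm across.
- gap1 (a point): Point fixed to the jig, on the arc midway between pins 1 and 2, at the height of the pin tops (55 mm above the bench). Nothing stands there; the plate is 40 mm below.
- gap2 (a point): Point fixed to the jig, on the arc midway between pins 2 and 3, at the height of the pin tops (55 mm above the bench). Nothing stands there; the plate is 40 mm below.
- gap3 (a point): Point fixed to the jig, on the arc midway between pins 3 and 4, at the height of the pin tops (55 mm above the bench). Nothing stands there; the plate is 40 mm below.
- vise: Bench vise, fixed, 120 x 100 mm, 98 mm high, spindle bar out to 77 mm on the own -x side; origin at the centre of its underside. Not part of the job.
- nut: Loose hexagon nut, 34 mm across corners, 18 mm high, lying on the jig plate in the hollow of the arc. Origin under its centre. Leave alone.
- socket: Loose wrench socket, 22 mm diameter, 24 mm high, standing on the jig plate outside the arc. Origin under its centre. Leave alone.
- tin: Loose closed tin, 54 mm diameter, 65 mm high, on the bench. Origin under its centre. Leave alone.
- wrench: Loose wrench lying beyond the work. Leave alone.
- hammer: Loose hammer lying to the left. Leave alone.
- screwdriver: Loose screwdriver lying beyond the work. Leave alone.
- clamp: Loose flat steel ring clamp, 110 mm across, 18 mm high, to the right. Leave alone.

How it is judged:
By the outcome, as a careful person would: the job done as asked, in the order asked, and still so for the second after the job is handed in, with the robot touching nothing.
It also fails if it takes over 48 s, if anything falls off the work surface, if the arm or the gripper's body presses on something with over 40 N, if the wrist force passes 120 N, or if a joint passes its speed limit or range.

## Working session

There is one attempt and no reset: what is moved stays moved. The work goes in short steps, Python scripts to look and compute and a tool call to move; the robot and the scene stay as the last step left them, time stands still between calls to the robot, and variables do not carry over. Pictures are saved under pics/ and viewed, and the job is handed in when it is done.

Besides the shell and the picture viewer there is one more tool, called after ">>>" as a command line: name --argument value ..., lists and objects as JSON in quotes. apply_moves: Moves the arm, as the interface text tells. Its arguments: {"type":"object","properties":{"plan":{"type":"array","items":{"type":"object","properties":{"twist":{"type":"array","items":{"type":"number"}},"travel":{"type":"array","items":{"type":"number"}},"hand":{"type":"number"}}}},"grip_force":{"type":"number"}},"required":["plan"]}

```bash
mkdir -p pics; python3 - <<'E'
from plant import readout, imaging, ctrl
import cv2
s=readout.get_state(); print(s, ctrl.tip_reach)
for n in("side","top"):
    im=imaging.camera(n); cv2.imwrite(f"pics/{n}0.png",im[:,:,::-1])
    m=imaging.camera_model(n); print(n,m)
E
```

```text
{'time_s': 0.0, 'q': array([-1.00380808,  0.50184652, -0.4267752 ,  1.55144959,  0.22082398,
        1.13828983, -0.21030796]), 'dq': array([ 0.00122934,  0.00069617, -0.00025718,  0.00123818, -0.00065288,
        0.00125417, -0.00125102]), 'joint_efforts': array([ 8.88409759e-04, -5.69511259e+01, -5.81598982e+00, -2.80940115e+01,
        1.05173056e-02,  1.19233376e-02,  1.22623298e-06]), 'tcp_pos': array([194.30025828, 619.58693849, 244.25891215]), 'tcp_rot': array([-3.13965967e+00, -3.92215276e-05,  2.83784722e+00]), 'force': array([ 0.23534862, -0.53367872,  1.2283691 ]), 'torque': array([ 0.07283047, -0.00226176, -0.02261475]), 'grip_width': 1.0016123072052572} 14.0
side {'mtx': array([[452.30418888,   0.        , 322.62678814],
       [  0.        , 452.30418888, 191.95691632],
       [  0.        ,   0.        ,   1.        ]]), 'camera_from_world': array([[ 8.91465461e-01, -4.52453964e-01,  2.39737896e-02,
        -5.32605133e+02],
       [-2.34293527e-01, -5.05622296e-01, -8.30332847e-01,
         1.90714886e+02],
       [ 3.87809071e-01,  7.34596150e-01, -5.56751848e-01,
         1.03778155e+03],
       [ 0.00000000e+00,  0.00000000e+00,  0.00000000e+00,
         1.00000000e+00]])}
top {'mtx': array([[434.95114549,   0.        , 319.26700894],
       [  0.        , 434.95114549, 197.49549658],
       [  0.        ,   0.        ,   1.        ]]), 'camera_from_world': array([[-4.93303150e-02, -9.98770312e-01, -4.93796943e-03,
         1.99680198e+01],
       [-9.78120551e-01,  4.93096470e-02, -2.02110726e-01,
         6.18354016e+02],
       [ 2.02105683e-01, -5.14025642e-03, -9.79350229e-01,
         1.16053104e+03],
       [ 0.00000000e+00,  0.00000000e+00,  0.00000000e+00,
         1.00000000e+00]])}
```

View pics/side0.png

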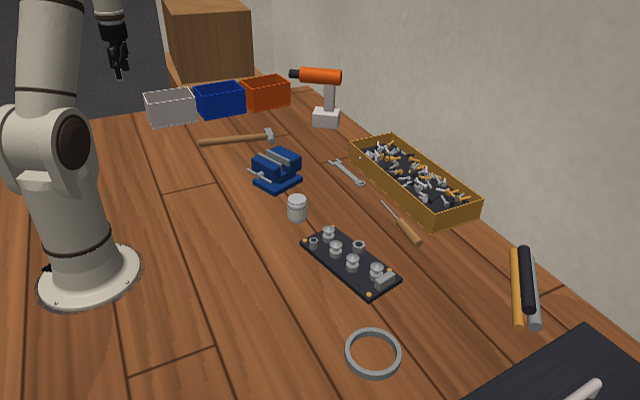

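View pics/top0.png

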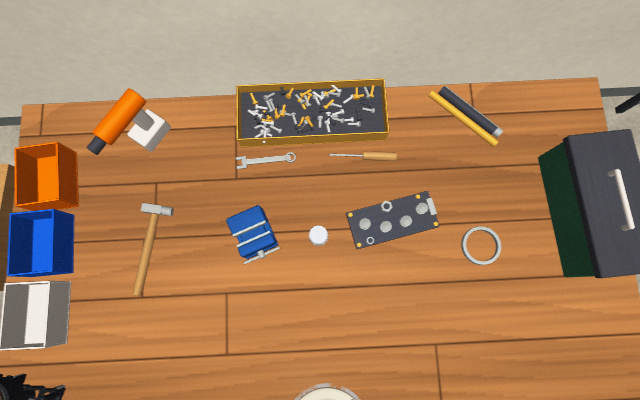

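Both views show the jig clear of the arm. In the top view the pins are near (422,208), (406,221), (386,226) and (365,224). The stop block is at (432,206), the nut at (387,206), the socket at (370,240) and the tin at (318,235). I'll zoom in on the jig.

```bash
python3 - <<'E'
import cv2,numpy as np
a=cv2.imread("pics/top0.png")[180:260,330:450]; b=cv2.imread("pics/side0.png")[215:305,290:410]
cv2.imwrite("pics/ztop.png",cv2.resize(a,None,fx=6,fy=6,interpolation=cv2.INTER_CUBIC))
cv2.imwrite("pics/zside.png",cv2.resize(b,None,fx=6,fy=6,interpolation=cv2.INTER_CUBIC))
E
```

```text
(no output)
```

View pics/ztop.png

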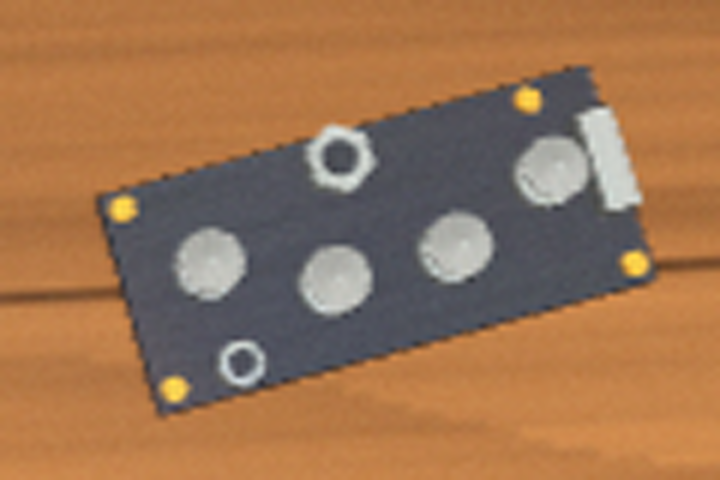

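View pics/zside.png

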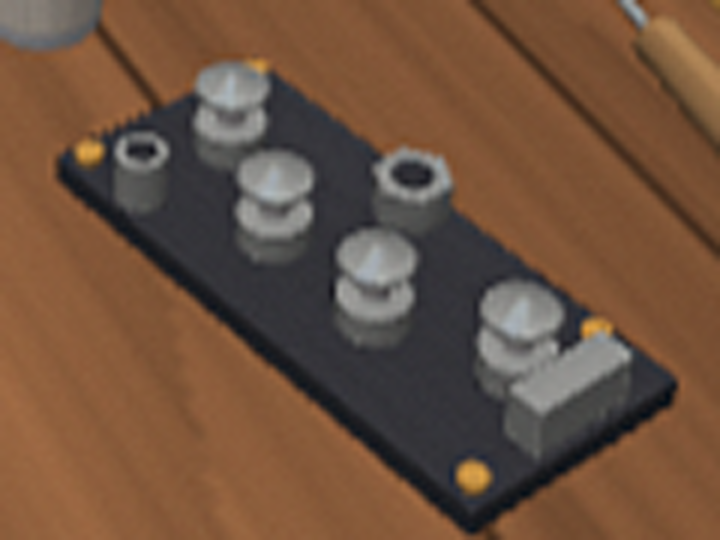

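Zoomed, the top view shows four round heads, with pin 1 beside the stop block at right. The arc bulges towards the robot, and the nut and socket are clear of the pin row. Next I'll measure the head positions by mask in both views.

```bash
cat > h.py <<'E'
import cv2,numpy as np
from plant import imaging
def ray(n,uv,z):
    m=imaging.camera_model(n);K=m["mtx"];T=m["camera_from_world"];R=T[:3,:3];t=T[:3,3]
    c=-R.T@t; d=R.T@np.linalg.solve(K,[uv[0],uv[1],1.]); return c+d*(z-c[2])/d[2]
def P(n):
    m=imaging.camera_model(n); return m["mtx"]@m["camera_from_world"][:3]
def proj(n,X):
    p=P(n)@np.r_[X,1]; return p[:2]/p[2]
E
python3 - <<'E'
from h import *
im=cv2.imread("pics/top0.png"); x0,y0=330,180
a=cv2.resize(im[180:260,330:450],None,fx=8,fy=8,interpolation=cv2.INTER_CUBIC)
hsv=cv2.cvtColor(a,cv2.COLOR_BGR2HSV)
m=((hsv[...,2]>125)&(hsv[...,1]<60)).astype(np.uint8)
m=cv2.morphologyEx(m,cv2.MORPH_OPEN,np.ones((9,9)))
cs,_=cv2.findContours(m,cv2.RETR_EXTERNAL,cv2.CHAIN_APPROX_NONE)
for c in cs:
    if cv2.contourArea(c)<300: continue
    (u,v),ax,an=cv2.fitEllipse(c); uv=((u+.5)/8-.5+x0,(v+.5)/8-.5+y0)
    print("top",np.round(uv,2),np.round(np.array(ax)/8,1),"z48",np.round(ray("top",uv,48),1))
b=cv2.imread("pics/side0.png")[215:305,290:410]
b=cv2.resize(b,None,fx=8,fy=8,interpolation=cv2.INTER_CUBIC);hsv=cv2.cvtColor(b,cv2.COLOR_BGR2HSV)
# orange dots both views
for n,g,(ox,oy) in(("top",a,(330,180)),("side",b,(290,215))):
    h=cv2.cvtColor(g,cv2.COLOR_BGR2HSV); mm=((h[...,0]>15)&(h[...,0]<30)&(h[...,1]>150)&(h[...,2]>150)).astype(np.uint8)
    k,_,st,ce=cv2.connectedComponentsWithStats(mm)
    for i in range(1,k):
        if st[i,4]>150:
            uv=(ce[i]+.5)/8-.5+[ox,oy]; print(n,"dot",st[i,4],uv.round(1),ray(n,uv,15).round(1))
E
```

```text
top [369.88 240.04] [7.8 7.9] z48 [ 493.5 -146.1   48. ]
top [385.49 226.25] [11.2 12.3] z48 [ 530.  -192.7   48. ]
top [364.58 223.51] [11.3 12. ] z48 [ 540.7 -134.6   48. ]
top [405.59 220.78] [11.  12.5] z48 [ 542.6 -250.4   48. ]
top [386.27 205.94] [10.8 11.3] z48 [ 587.7 -199.5   48. ]
top [426.48 207.13] [16.3 21. ] z48 [ 578.6 -312.9   48. ]
top dot 803 [417.5 196.3] [ 617.7 -298.1   15. ]
top dot 746 [350.  214.5] [573.8 -97.7  15. ]
top dot 813 [435.3 223.5] [ 535.2 -341.9   15. ]
top dot 670 [358.5 244.4] [ 486.  -116.6   15. ]
side dot 184 [332.8 225.1] [581.6 -89.5  15. ]
side dot 742 [304.3 239.7] [ 488.8 -111.5   15. ]
side dot 530 [388.8 268.9] [ 622.4 -291.5   15. ]
side dot 1113 [368.4 293.9] [ 537.9 -337.9   15. ]
```

```bash
python3 - <<'E'
from h import *
ex=np.array([-.977,-.213]);ey=np.array([.213,-.977]);mid=np.array([536.3,-221.5])
pts=[mid+23.2*-ex+84.7*ey, mid+29.8*ey, mid-29.8*ey, mid-23.2*ex-84.7*ey]
sz=[(521,315),(377,262),(275,185),(232,92)]
b=cv2.imread("pics/side0.png")[215:305,290:410]; b=cv2.resize(b,None,fx=6,fy=6,interpolation=cv2.INTER_CUBIC)
for p,s in zip(pts,sz):
    uv=(np.array(s)+.5)/6-.5+[290,215]
    ut=proj("top",[*p,48])
    X=cv2.triangulatePoints(P("top"),P("side"),ut.reshape(2,1),uv.reshape(2,1)).ravel();X=X[:3]/X[3]
    print(p.round(1),"side z48",ray("side",uv,48).round(1),"tri",X.round(1))
    for z,c in((48,(0,0,255)),(55,(0,255,0))):
        w=(proj("side",[*p,z])-[290,215]+.5)*6-.5; cv2.circle(b,tuple(int(q) for q in w),3,c,-1)
cv2.imwrite("pics/zs2.png",b)
E
```

```text
[ 577.  -299.3] side z48 [ 577.9 -302.2   48. ] tri [ 578.3 -300.3   45.9]
[ 542.6 -250.6] side z48 [ 543.8 -253.8   48. ] tri [ 544.1 -251.6   45.8]
[ 530.  -192.4] side z48 [ 529.9 -197.6   48. ] tri [ 531.4 -193.4   44. ]
[ 540.9 -133.8] side z48 [ 541.5 -138.4   48. ] tri [ 542.5 -134.6   44.7]
```

View pics/zs2.png

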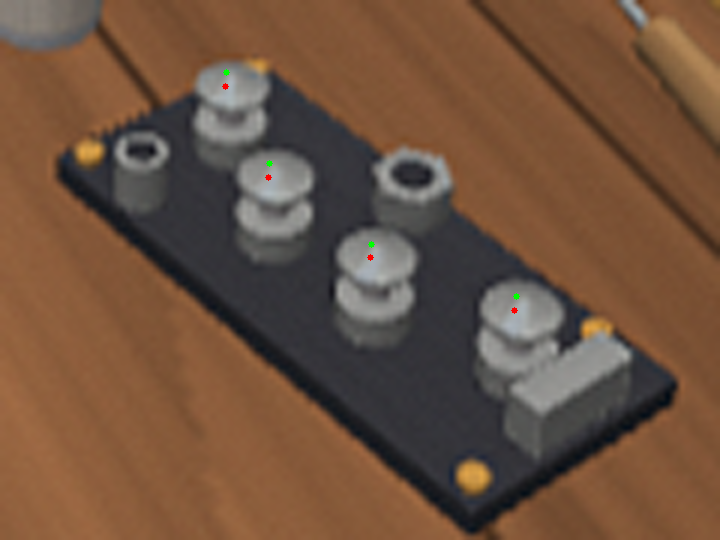

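>>> apply_moves --plan '[{"twist": [0,0,0.13],"travel": [0,0,0],"hand": 0},{"twist": [0,0,0.13],"travel": [0,0,0],"hand": 0},{"twist": [0,0,0.13],"travel": [0,0,0],"hand": 0},{"twist": [0,0,0.13],"travel": [0,0,0],"hand": 0},{"twist": [0,0,0.13],"travel": [0,0,0],"hand": 0},{"twist": [0,0,0.13],"travel": [0,0,0],"hand": 0},{"twist": [0,0,0.13],"travel": [0,0,0],"hand": 0},{"twist": [0,0,0.13],"travel": [0,0,0],"hand": 0}]'

```text
time_s: 0.9
tcp_pos: [193.7, 616.2, 238.8]
tcp_rot: [-3.135, 0.01, 1.757]
force: [-0.2, 1.0, -0.7]
grip_width: -0.003
```

>>> apply_moves --plan '[{"twist": [0,0,0],"travel": [-0.025,0.035,-0.001],"hand": 0},{"twist": [0,0,0],"travel": [-0.03,0.035,-0.001],"hand": 0},{"twist": [0,0,0],"travel": [-0.03,0.035,-0.001],"hand": 0},{"twist": [0,0,0],"travel": [-0.035,0.03,-0.001],"hand": 0},{"twist": [0,0,0],"travel": [-0.035,0.03,-0.001],"hand": 0},{"twist": [0,0,0],"travel": [-0.045,0.02,-0.001],"hand": 0},{"twist": [0,0,0],"travel": [-0.045,0.02,-0.001],"hand": 0},{"twist": [0,0,0],"travel": [-0.045,0.01,-0.001],"hand": 0},{"twist": [0,0,0],"travel": [-0.045,0.0,-0.001],"hand": 0},{"twist": [0,0,0],"travel": [-0.045,0.0,-0.001],"hand": 0}]'

```text
time_s: 1.9
tcp_pos: [477.6, 279.0, 244.1]
tcp_rot: [-3.126, 0.01, 1.77]
force: [1.1, -1.3, 0.1]
grip_width: 0.003
```

>>> apply_moves --plan '[{"twist": [0,0,0],"travel": [-0.048,0.0,-0.0006],"hand": 0},{"twist": [0,0,0],"travel": [-0.048,0.0,-0.0006],"hand": 0},{"twist": [0,0,0],"travel": [-0.048,0.0,-0.0006],"hand": 0},{"twist": [0,0,0],"travel": [-0.048,0.0,-0.0006],"hand": 0},{"twist": [0,0,0],"travel": [-0.048,0.0,-0.0006],"hand": 0},{"twist": [0,0,0],"travel": [-0.048,0.0,-0.0006],"hand": 0},{"twist": [0,0,0],"travel": [-0.048,0.0,-0.0006],"hand": 0},{"twist": [0,0,0],"travel": [-0.048,0.0,-0.0006],"hand": 0},{"twist": [0,0,0],"travel": [-0.048,0.0,-0.0006],"hand": 0},{"twist": [0,0,0],"travel": [-0.048,0.0,-0.0006],"hand": 0},{"twist": [0,0,0],"travel": [-0.048,0.0,-0.0006],"hand": 0}]'

```text
time_s: 3.0
tcp_pos: [580.8, -259.0, 253.8]
tcp_rot: [-3.122, 0.008, 1.773]
force: [1.3, -0.3, -0.0]
grip_width: 0.0
```

```bash
cat > w.py <<'E'
import numpy as np,sys
from scipy.spatial.transform import Rotation as R
from plant import readout
s=readout.get_state(); r=R.from_euler('xyz',s['tcp_rot'])
print(s['time_s'],s['tcp_pos'].round(2),s['tcp_rot'].round(4),s['force'].round(2),s['dq'].round(3))
yaw=1.786; want=R.from_euler('xyz',[np.pi,0,yaw])
print("twist",(r.inv()*want).as_rotvec().round(4))
if len(sys.argv)>3:
    g=np.array(list(map(float,sys.argv[1:4]))); print("travel mm",r.inv().apply(g-s['tcp_pos']).round(2))
E
python3 w.py 577.5 -301 85
```

```text
3.0 [ 580.8  -259.04  253.8 ] [-3.1218  0.0084  1.7729] [ 1.28 -0.29 -0.03] [ 0.635  0.49   0.134 -0.725 -0.146  0.242  0.774]
twist [-0.0198  0.0083 -0.0132]
travel mm [-39.02  -8.31 169.33]
```

>>> apply_moves --plan '[{"twist": [-0.01,0.008,-0.013],"travel": [-0.01,-0.002,0.02],"hand": 0},{"twist": [-0.01,0,0],"travel": [-0.01,-0.002,0.03],"hand": 0},{"twist": [0,0,0],"travel": [-0.01,-0.002,0.03],"hand": 0},{"twist": [0,0,0],"travel": [-0.006,-0.002,0.03],"hand": 0},{"twist": [0,0,0],"travel": [0,0,0.03],"hand": 0},{"twist": [0,0,0],"travel": [0,0,0.01],"hand": 0},{"twist": [0,0,0],"travel": [0,0,-0.0005],"hand": 0}]'

```text
time_s: 3.7
tcp_pos: [576.6, -311.8, 97.7]
tcp_rot: [-3.139, 0.005, 1.771]
force: [0.4, -0.6, 0.2]
grip_width: 0.003
```

```bash
python3 w.py 577.5 -301 79
```

```text
3.7 [ 576.59 -311.78   97.73] [-3.1393  0.0052  1.7709] [ 0.39 -0.63  0.24] [-0.002 -0.    -0.     0.001 -0.002  0.019 -0.   ]
twist [-0.0023  0.0052 -0.0151]
travel mm [10.48  3.08 18.66]
```

>>> apply_moves --plan '[{"twist": [0,0.005,-0.015],"travel": [0.005,0.0015,0.006],"hand": 0},{"twist": [0,0,0],"travel": [0.0055,0.0015,0.006],"hand": 0},{"twist": [0,0,0],"travel": [0,0,0],"hand": 0}]'

```text
time_s: 4.0
tcp_pos: [579.6, -299.7, 88.0]
tcp_rot: [3.14, 0.002, 1.789]
force: [0.0, 0.0, -0.5]
grip_width: 0.001
```

```bash
python3 w.py 577.5 -301 79; python3 - <<'E'
from h import *
for n,(x,y) in(("side",(300,170)),("top",(360,140))):
    im=imaging.camera(n)[:,:,::-1][y:y+130,x:x+130]
    cv2.imwrite(f"pics/{n}1.png",cv2.resize(im,None,fx=4.5,fy=4.5,interpolation=cv2.INTER_CUBIC))
E
```

```text
4.0 [ 579.62 -299.72   87.97] [3.1403e+00 1.5000e-03 1.7886e+00] [ 0.03  0.05 -0.51] [ 0.001 -0.019  0.009 -0.017  0.003  0.008  0.009]
twist [0.0013 0.0015 0.0026]
travel mm [-0.78 -2.36  8.97]
```

View pics/side1.png

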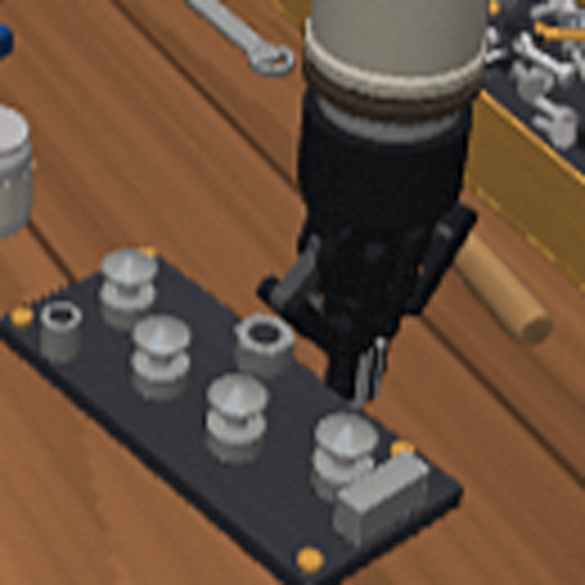

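View pics/top1.png

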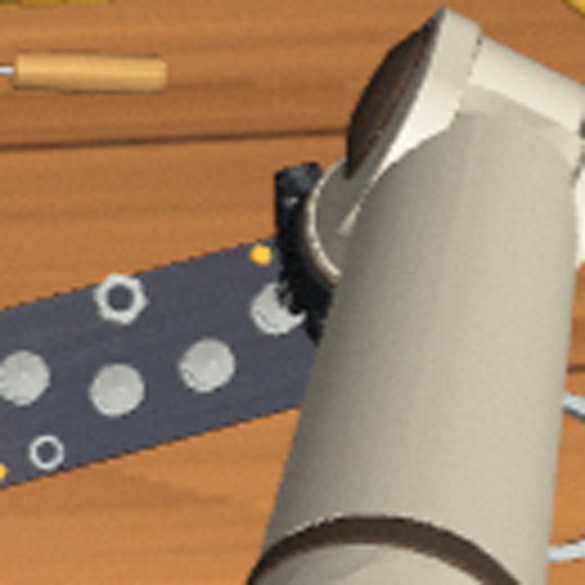

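```bash
python3 - <<'E'
from h import *
f=lambda X:((proj("side",X)-[300,170]+.5)*4.5-.5).round(0)
print("tip",f([579.6,-299.7,74]))
for dx in(-11,11):
  for dy in(-14,14):
    print(dx,dy,f([579.6+dx*-.217+dy*.976,-299.7+dx*.976+dy*.217,74]))
for p in [(577,-299.3),(577.5,-301),(578,-302)]: print(f([*p,55]),f([*p,48]))
E
```

```text
tip [350. 395.]
-11 -14 [346. 419.]
-11 14 [387. 395.]
11 -14 [314. 395.]
11 14 [355. 372.]
[342. 425.] [341. 435.]
[345. 427.] [344. 437.]
[347. 428.] [346. 438.]
```

>>> apply_moves --plan '[{"twist": [0,0,0],"travel": [0,-0.002,0.007],"hand": 0},{"twist": [0,0,0],"travel": [0,0,0.006],"hand": 0},{"twist": [0,0,0],"travel": [0,0,0],"hand": 0}]'

```text
time_s: 4.4
tcp_pos: [579.0, -302.3, 76.9]
tcp_rot: [3.137, 0.006, 1.788]
force: [-0.3, 0.2, -0.4]
grip_width: -0.001
```

```bash
python3 w.py 577.3 -300 65
```

```text
4.4 [ 578.99 -302.32   76.85] [3.1368 0.0056 1.7879] [-0.35  0.23 -0.41] [ 0.001 -0.009  0.003 -0.001  0.003  0.004 -0.001]
twist [0.0048 0.0056 0.002 ]
travel mm [ 2.69 -1.2  11.83]
```

>>> apply_moves --plan '[{"twist": [0,0,0],"travel": [0.0015,-0.001,0.005],"hand": 0},{"twist": [0,0,0],"travel": [0.001,0,0.003],"hand": 0},{"twist": [0,0,0],"travel": [0,0,0],"hand": 0}]'

```text
time_s: 4.7
tcp_pos: [577.3, -300.7, 68.2]
tcp_rot: [3.137, 0.006, 1.787]
force: [0.6, 0.3, 0.7]
grip_width: -0.0
```

```bash
python3 w.py 577.3 -300 65
```

```text
4.7 [ 577.31 -300.74   68.18] [3.1367 0.0062 1.7871] [0.63 0.33 0.68] [ 0.    -0.     0.002 -0.002 -0.002  0.001 -0.   ]
twist [0.0049 0.0062 0.0011]
travel mm [0.74 0.13 3.18]
```

>>> apply_moves --plan '[{"twist": [0,0,0],"travel": [0,0,0.003],"hand": 0},{"twist": [0,0,0],"travel": [0,0,0.001],"hand": 0}]'

```text
time_s: 4.9
tcp_pos: [577.5, -300.8, 64.7]
tcp_rot: [3.136, 0.006, 1.787]
force: [-0.8, 0.5, 4.4]
grip_width: 0.001
```

```bash
python3 w.py 543 -251.3 64.5; python3 - <<'E'
from h import *
im=imaging.camera("side")[:,:,::-1][190:290,300:400]
cv2.imwrite("pics/side2.png",cv2.resize(im,None,fx=5.5,fy=5.5,interpolation=cv2.INTER_CUBIC))
E
python3 w.py
```

```text
4.9 [ 577.5  -300.84   64.65] [3.1364 0.0063 1.787 ] [-0.75  0.51  4.41] [ 0.003  0.006 -0.002 -0.004 -0.002 -0.004  0.   ]
twist [0.0052 0.0063 0.001 ]
travel mm [ 55.79 -23.07  -0.32]
4.95 [ 577.47 -300.81   64.66] [3.1365 0.0062 1.787 ] [-1.15  0.81  3.42] [-0.001 -0.003  0.    -0.001  0.001  0.006 -0.002]
twist [0.0051 0.0062 0.001 ]
```

View pics/side2.png

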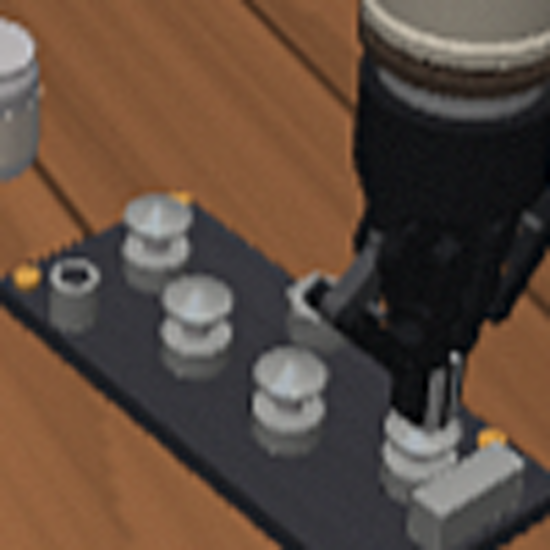

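At pin 1 I read about 4 N and a dip of about 4 mm. The picture shows the head lowered under the shut fingertips. I'll slide on along the arc.

>>> apply_moves --plan '[{"twist": [0,0,0],"travel": [0.006,-0.004,0],"hand": 0},{"twist": [0,0,0],"travel": [0.007,-0.004,0],"hand": 0},{"twist": [0,0,0],"travel": [0.007,-0.003,0],"hand": 0},{"twist": [0,0,0],"travel": [0.007,-0.003,0],"hand": 0}]'

```text
time_s: 5.35
tcp_pos: [558.1, -277.4, 65.2]
tcp_rot: [3.134, 0.009, 1.786]
force: [0.4, -0.0, 0.3]
grip_width: 0.001
```

```bash
python3 w.py 543 -251.3 64.8
```

```text
5.35 [ 558.05 -277.44   65.16] [3.1336 0.0092 1.786 ] [ 0.39 -0.01  0.33] [-0.078 -0.099 -0.005  0.207  0.006 -0.093 -0.062]
twist [ 0.008   0.0092 -0.    ]
travel mm [ 2.875e+01 -9.120e+00  2.000e-02]
```

>>> apply_moves --plan '[{"twist": [0.004,0.004,0],"travel": [0.007,-0.0025,0],"hand": 0},{"twist": [0.004,0.004,0],"travel": [0.007,-0.0025,0],"hand": 0},{"twist": [0,0,0],"travel": [0.007,-0.002,0],"hand": 0},{"twist": [0,0,0],"travel": [0.006,-0.002,0],"hand": 0}]'

```text
time_s: 5.75
tcp_pos: [543.7, -253.3, 66.3]
tcp_rot: [3.139, 0.006, 1.786]
force: [0.1, -0.8, 3.4]
grip_width: 0.001
```

```bash
python3 w.py 543 -251.3 64.8
```

```text
5.75 [ 543.74 -253.31   66.3 ] [3.1388 0.0059 1.7857] [ 0.13 -0.77  3.37] [-0.074 -0.08   0.008  0.135  0.012 -0.082 -0.066]
twist [ 0.0028  0.0059 -0.0003]
travel mm [ 2.13 -0.3   1.49]
```

>>> apply_moves --plan '[{"twist": [0,0.005,0],"travel": [0.002,0,0.0018],"hand": 0},{"twist": [0,0,0],"travel": [0,0,0.0003],"hand": 0}]'

```text
time_s: 5.95
tcp_pos: [543.3, -251.1, 65.0]
tcp_rot: [3.138, 0.001, 1.786]
force: [1.1, -3.1, 5.4]
grip_width: 0.001
```

```bash
python3 w.py 530.3 -193.2 64.7
```

```text
5.95 [ 543.3  -251.06   64.95] [3.1382e+00 1.4000e-03 1.7862e+00] [ 1.11 -3.1   5.44] [-0.004 -0.006  0.001  0.004  0.003 -0.001 -0.005]
twist [0.0034 0.0014 0.0002]
travel mm [59.31 -0.33  0.17]
```

>>> apply_moves --plan '[{"twist": [0,0,0],"travel": [0.007,-0.001,0],"hand": 0},{"twist": [0,0,0],"travel": [0.008,-0.001,0.0002],"hand": 0},{"twist": [0,0,0],"travel": [0.008,-0.001,0.0002],"hand": 0},{"twist": [0,0,0],"travel": [0.008,0,0.0002],"hand": 0}]'

```text
time_s: 6.35
tcp_pos: [531.6, -218.4, 62.9]
tcp_rot: [3.141, -0.002, 1.785]
force: [-0.6, -0.2, -0.9]
grip_width: 0.002
```

```bash
python3 w.py 530.3 -193.2 64.7
```

```text
6.35 [ 531.55 -218.39   62.86] [ 3.141e+00 -1.900e-03  1.785e+00] [-0.62 -0.22 -0.87] [-0.135 -0.057 -0.012  0.139 -0.001 -0.06  -0.125]
twist [ 0.0006 -0.0019 -0.001 ]
travel mm [24.88  4.13 -1.79]
```

>>> apply_moves --plan '[{"twist": [0,0,0],"travel": [0.0,0.003,-0.002],"hand": 0},{"twist": [0,0,0],"travel": [0.006,0.001,0],"hand": 0},{"twist": [0,0,0],"travel": [0.007,0,0],"hand": 0},{"twist": [0,0,0],"travel": [0.006,0,0],"hand": 0}]'

```text
time_s: 6.75
tcp_pos: [532.0, -199.7, 65.4]
tcp_rot: [3.14, 0.003, 1.785]
force: [0.1, -2.8, 4.1]
grip_width: 0.005
```

```bash
python3 w.py 530.3 -193.2 64.7
```

```text
6.75 [ 532.03 -199.7    65.42] [3.1401e+00 2.5000e-03 1.7850e+00] [ 0.11 -2.8   4.1 ] [-0.099 -0.049  0.005  0.077 -0.002 -0.036 -0.097]
twist [ 0.0015  0.0025 -0.001 ]
travel mm [ 6.72 -0.31  0.7 ]
```

>>> apply_moves --plan '[{"twist": [0,0,0],"travel": [0.005,0,0.0008],"hand": 0},{"twist": [0,0,0],"travel": [0.002,0,0.0005],"hand": 0}]'

```text
time_s: 6.95
tcp_pos: [531.4, -193.5, 65.2]
tcp_rot: [3.138, 0.005, 1.784]
force: [-0.4, -2.8, 3.4]
grip_width: -0.002
```

```bash
python3 w.py 541.2 -134.6 65
```

```text
6.95 [ 531.43 -193.54   65.25] [3.138  0.005  1.7842] [-0.39 -2.84  3.44] [-0.028 -0.011  0.006  0.02   0.007 -0.024 -0.031]
twist [ 0.0036  0.005  -0.0018]
travel mm [5.554e+01 2.203e+01 5.000e-02]
```

Pin 3 dipped about 3.5–4 mm. On to gap 3.

>>> apply_moves --plan '[{"twist": [0,0,0],"travel": [0.007,0.001,0],"hand": 0},{"twist": [0,0,0],"travel": [0.008,0.002,0],"hand": 0},{"twist": [0,0,0],"travel": [0.008,0.003,0],"hand": 0},{"twist": [0,0,0],"travel": [0.004,0.002,0],"hand": 0}]'

```text
time_s: 7.35
tcp_pos: [532.3, -161.0, 64.2]
tcp_rot: [3.14, 0.001, 1.785]
force: [-0.8, 0.8, 0.2]
grip_width: -0.001
```

```bash
python3 w.py 541.2 -134.6 64.8
```

```text
7.35 [ 532.3  -160.98   64.16] [3.1402e+00 1.4000e-03 1.7845e+00] [-0.81  0.78  0.22] [-0.091  0.001 -0.003  0.014 -0.001  0.    -0.086]
twist [ 0.0014  0.0014 -0.0015]
travel mm [23.89 14.3  -0.65]
```

>>> apply_moves --plan '[{"twist": [0,0,0],"travel": [0.002,0.004,-0.0006],"hand": 0},{"twist": [0,0,0],"travel": [0.007,0.0035,0],"hand": 0},{"twist": [0,0,0],"travel": [0.007,0.0035,0],"hand": 0},{"twist": [0,0,0],"travel": [0.006,0.003,0],"hand": 0}]'

```text
time_s: 7.75
tcp_pos: [541.5, -137.1, 64.7]
tcp_rot: [-3.141, 0.004, 1.784]
force: [-0.0, -2.2, 3.7]
grip_width: 0.002
```

```bash
python3 w.py 541.2 -134.6 64.8
```

```text
7.75 [ 541.45 -137.1    64.68] [-3.1413  0.0043  1.7837] [-0.01 -2.23  3.72] [-0.123  0.     0.013 -0.003  0.017 -0.    -0.131]
twist [-0.0003  0.0043 -0.0023]
travel mm [ 2.49  0.28 -0.13]
```

>>> apply_moves --plan '[{"twist": [0,0,0],"travel": [0.003,0.001,0.0002],"hand": 0},{"twist": [0,0,0],"travel": [0.007,0.003,0],"hand": 0},{"twist": [0,0,0],"travel": [0.008,0.004,0],"hand": 0},{"twist": [0,0,0],"travel": [0.008,0.005,0],"hand": 0},{"twist": [0,0,0],"travel": [0.001,0.001,-0.005],"hand": 0},{"twist": [0,0,0],"travel": [0,0,-0.02],"hand": 0},{"twist": [0,0,0],"travel": [0,0,-0.04],"hand": 0},{"twist": [0,0,0],"travel": [0,0,-0.04],"hand": 0},{"twist": [0,0,0],"travel": [0,0,-0.03],"hand": 0},{"twist": [0,0,0],"travel": [0,0,0],"hand": 0},{"twist": [0,0,0],"travel": [0,0,0],"hand": 0}]'

```text
time_s: 8.85
tcp_pos: [548.9, -96.1, 202.4]
tcp_rot: [-3.136, -0.003, 1.792]
force: [0.3, -0.0, -1.0]
grip_width: 0.002
```

```bash
python3 w.py; python3 - <<'E'
from h import *
im=imaging.camera("side")[:,:,::-1][170:310,240:410]
cv2.imwrite("pics/side9.png",cv2.resize(im,None,fx=4,fy=4,interpolation=cv2.INTER_CUBIC))
E
```

```text
8.85 [548.92 -96.06 202.4 ] [-3.1358e+00 -3.0000e-03  1.7923e+00] [ 0.27 -0.   -1.04] [-0.004 -0.028 -0.003 -0.023  0.002  0.012 -0.004]
twist [-0.0058 -0.003   0.0063]
```

View pics/side9.png

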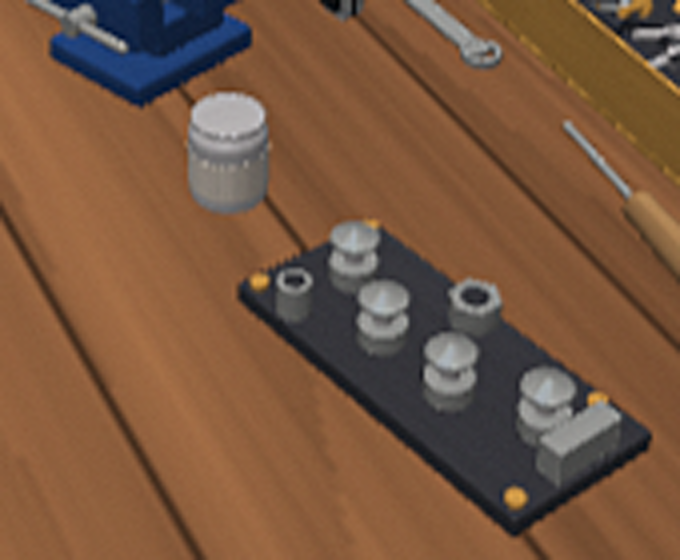

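The final view shows all four pins up, from (355,240) to (547,385). The nut, socket and tin look undisturbed, and the gripper is well clear above the frame. I'm handing the job in.

```bash
python3 -c "
from plant import finish_job
print(finish_job())"
```

```text
the job is handed in; nothing more can be done
None
```

I stroked the shut fingertips along the arc from pin 1, next to the stop block, to pin 4. I then ran off the far end, lifted to about 190 mm above the bench and handed the job in at about 9 s.

| Pin | Dip (mm), from tip height and force | Upward force read there (N) |
|---|---|---|
| 1 | 3–4.5 | 3.4–4.4 |
| 2 | 4–5 | 5.4 |
| 3 | 3–4 | 3.4–4.1 |
| 4 | 3–4.5 | 3.7 |

- **Not pressed to the stops:** every force I read stayed well below the 9 N at a pin's stop. I only read force between moves, so brief peaks were not seen.
- **Springing back:** the force fell to about zero in each gap. The last picture shows all four pins up, with the nut, socket and tin where they were.
- **Disagreements:** the two cameras differed by 2–5 mm on the pin centres. I trusted the top view, because the side view put the fingertip off by a similar amount. Dip worked out from height and from force differed by up to about 1 mm. Between pins 2 and 3 the tip sank about 2 mm lower than planned, and I corrected it before pin 3.

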